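# Check the sprung corner of a headlamp

## Task

The headlamp lies face up on its bench stand. With a fingertip, press down its yellow sprung corner until the black needle of the aim indicator stands on the red band, not past it, keep it there for a good second, then let go so that the corner springs back and the needle returns to zero. Keep off the lens and the needle, pinch and lift nothing, and leave the other things on the bench where they are.

Things in the scene. Friction and masses are not known exactly. Their poses are not given: they have to be found in the camera images.
- lamp: headlamp lying face up, its stand screwed to the bench. Origin: on the bench under its middle; z up, y along its long side, x across it to the white dial. Black bezel 144 x 200 mm (x, y), 110 mm high, tilts on two studs with brass screws at (55, 112), (-55, -112) mm; yellow sprung corner at (-52, 124). Dial plate 106 x 150 mm, 90 mm high, x 76 to 182. No part is above 117 mm
- corner_pad: yellow ribbed pad on the sprung corner, 38 x 40 x 8 mm. Origin: middle of its top, 116 mm above the bench at rest; axes as the lamp's, tilting with it. It goes down 16 mm to its stop, force growing evenly by about 0.75 N per mm; let go, it springs back within 0.5 s. It can be pulled up 4 mm, which is wrong
- lens: clear lens within the bezel, 119 x 177 x 4 mm, tilting with it. Origin: middle of the tilting frame, 100 mm above the bench; the lens's top is 8 mm above the origin, 8 mm lower than the yellow pad's top, and its nearest edge 36 mm from the pad's middle. Not to be touched
- aim_needle (a joint): angle of the black needle on the dial, rad: 0 at rest (zero mark), growing as the yellow corner is pressed, about 0.059 rad for each mm that the pad goes down, at most 0.96, without lag. It turns towards the lamp's +y about an upright pivot 88 mm from the lamp's origin along x
- needle_blade: the black needle itself, 4 mm wide, lying level 97 mm above the bench. Origin: on its pivot; x along the needle to its tip, 77 mm away. Not to be touched
- needle_tip (a point): point on the needle 72 mm from its pivot, near its tip
- aim_band (a joint): angle of the middle of the red band on the dial, rad, on the same scale as aim_needle; set anew for each run between 0.42 and 0.74 and fixed by friction
- band_mid (a point): middle of the red band, 72 mm from the pivot and level with the needle. The band is 14 mm wide along the scale (0.19 rad in all) and 22 mm long; axes: x out from the pivot, y along the scale in the direction of a growing reading
- bulb_box: cardboard bulb carton 45 x 45 x 75 mm standing beside the lamp. Origin: middle of its underside. A bystander
- spare_bulb: halogen bulb standing on its grey plug, 42 mm flange, 67 mm high. Origin: middle of its underside. A bystander
- screwdriver: screwdriver with orange handle, 200 mm, lying beside the lamp. Origin: under its middle. A bystander
- wrench: steel wrench, 170 mm, lying beside the lamp. Origin: under its middle. A bystander
- spray_can: spray can, 64 mm diameter, 190 mm high, standing. Origin: middle of its underside. A bystander
- mug: white mug, 82 mm diameter, 95 mm high. Origin: middle of its underside. A bystander
- parts_tray: blue tray of small parts, 160 x 220 x 45 mm. Origin: middle of its underside. A bystander
- drill: orange and black cordless drill lying on its side, 70 mm high, about 230 x 200 mm. Origin: on the bench under the motor. A bystander

How it is judged:
By the outcome, as a careful person would: the job done as asked, in the order asked, and still so for the second after the job is handed in, with the robot touching nothing.
It also fails if it takes over 35 s, if anything falls off the work surface, if the arm or the gripper's body presses on something with over 40 N, if the wrist force passes 120 N, or if a joint passes its speed limit or range.

## Robot

A 6-joint arm with a two-finger parallel gripper is mounted at the origin on the work surface. World frame = base frame: x ahead of the robot, y to its left, z up, the work surface at z = 0. Lengths are in m, angles in rad, forces in N, time in s.
With the tool pointing down it reaches from about 0.325 to 0.925 m from the base axis. Payload 3.1 kg.
Tool frame: the origin (TCP) lies on the centre line of the jaws, within the pads' length; the fingertips stand 8 mm ahead of it and the grasp point (between the pads) lies 11 mm behind it; y points along the fingers, x is the direction in which the jaws open and shut, and the axes are right-handed (so a half turn about y gives the same grasp; the last joint's range is limited). The gripper opens to 85 mm and grips with 20 to 120 N. Pads are 22 mm wide; open, the fingers measure 114 mm over their backs; the gripper's body (76 mm by 85 mm) begins 54 mm behind the grasp point. The pads swing forward as they close: fully open they stand 13 mm farther back than shut.
Start: joints at [-1.332, 0.217, 1.613, -0, 1.311, -0.112], TCP at [0.215, -0.587, 0.239] pointing down, gripper open.
Joint ranges: [-2.75, 2.75], [-0.78, 2.1], [0.31, 2.55], [-1.13, 4.27], [0.13, 2.63], [-2.58, 2.58]. Speed limits (rad/s): [2.79, 2.79, 3.14, 3.14, 3.14, 3.14].

## Interface

Orientations are given as [roll, pitch, yaw] about the fixed x, y, z axes, in that order (R = Rz(yaw) Ry(pitch) Rx(roll)).
In Python, from plant import manip, get_obs, viewer gives the robot as it stands. Calls block until the motion is done:
- manip.reach(position, orientation): joint-space move of the TCP to a pose.
- manip.move_straight(position, attitude=None, vel=0.15): straight line of the TCP; attitude=None keeps the orientation; vel is the mean speed in m/s.
- manip.move_j(angles): joint-space move.
- manip.set_gripper(opening, f_grip=None): opening from 0.0 (shut) to 1.0 (fully open); f_grip is the grip in N (None keeps the last); returns when the fingers have stopped.
- manip.hold(seconds).
- manip.solve_ik(position, orientation): joint angles nearest the present ones, or None.
- get_obs(): the state.
- viewer.grab_frame(name): name is "side" or "top" or "wrist"; returns (picture, depth): 384x512x3 uint8, blue, green, red; 384x512 float32, m along the optical axis (not along the pixel's ray), 0 where there is no reading.
- viewer.camera_model(name): a dict with "intrinsics" (3x3 intrinsics, pixels), "k1" (the pictures are not rectified: a ray, as slopes to the right and down, at radius r is drawn at 1 + k1 r^2 times it, then the intrinsics apply), "cam_to_world" (4x4, takes a point from camera to world coordinates). Camera axes: x right, y up, looking along -z (the intrinsics and any distortion apply to the point x, -y, -z); pixel columns grow to the right and rows downward; lengths in m; the calibration is good to about 2 mm. A picture is of the moment at which its call begins: read the wrist's pose just before it. camera_model takes no time and is no camera call; for the wrist camera it gives the pose at the moment of the call.
A pose or a line that the arm cannot do raises manip.MotionError and nothing moves.
- manip.sign_off(): hands the job in, once; it reports no verdict.
The state is a dict: "time_s": time; "joint_pos": joint angles; "dq": joint speeds; "joint_torque": joint torques, N m; "ee_pos": TCP position; "eef_rot": TCP orientation; "wrist_force": force on the tool from outside, world axes, zero at the start; "torque": the same for the moment, N m; "opening": opening from 0.0 (shut) to 1.0 (fully open).
Only numpy, scipy, OpenCV 4.12 (cv2) and the standard library are available. Lean on these libraries where they do the work, as an engineer would, in place of code of your own. Each camera call takes 0.05 s, during which the arm holds its last target.

## Working session

There is one attempt and no reset: what is moved stays moved. The work goes in short steps, each a Python script; the robot and the scene stay as the last script left them, time stands still between calls to the robot, and variables do not carry over. Pictures are saved under pics/ and viewed, and the job is handed in when it is done.

```bash
mkdir -p pics; ls; cat > h.py <<'E'
import numpy as np, cv2
from plant import manip, get_obs, viewer
def ray(cm,u,v):
    K=np.array(cm["intrinsics"]);k1=cm["k1"]
    p=cv2.undistortPoints(np.array([[[u,v]]],float),K,np.array([k1,0,0,0.]),None,None)[0,0] 
    return p
def pt(cm,u,v,d):
    x,y=ray(cm,u,v);T=np.array(cm["cam_to_world"])
    return (T@[x*d,-y*d,-d,1])[:3]
def ptz(cm,u,v,z):
    T=np.array(cm["cam_to_world"]);x,y=ray(cm,u,v)
    d=T[:3,:3]@[x,-y,-1];o=T[:3,3];return o+d*(z-o[2])/d[2]
E
python3 - <<'E'
from h import *
for n in ("top","side","wrist"):
    cm=viewer.camera_model(n);im,d=viewer.grab_frame(n);cv2.imwrite(f"pics/{n}0.png",im);np.savez(f"pics/{n}0.npz",im=im,d=d,**cm);print(n,cm)
o=get_obs();print(o)
E
```

```text
pics
top {'intrinsics': array([[387.36593735,   0.        , 252.61426881],
       [  0.        , 387.36593735, 187.40901686],
       [  0.        ,   0.        ,   1.        ]]), 'k1': 0.001061447291381765, 'cam_to_world': array([[ 0.00543835,  0.9893637 , -0.14536125,  0.35961205],
       [-0.99994026,  0.00675862,  0.0085904 , -0.00308894],
       [ 0.00948147,  0.14530585,  0.98934135,  1.39443139],
       [ 0.        ,  0.        ,  0.        ,  1.        ]])}
side {'intrinsics': array([[471.30809495,   0.        , 243.02084221],
       [  0.        , 471.30809495, 186.27990045],
       [  0.        ,   0.        ,   1.        ]]), 'k1': -0.16228329144961515, 'cam_to_world': array([[ 0.94745051,  0.21372953, -0.23802779,  0.17162455],
       [-0.31942866,  0.67254049, -0.66757368, -1.05924934],
       [ 0.01740312,  0.70852592,  0.70547016,  1.21803344],
       [ 0.        ,  0.        ,  0.        ,  1.        ]])}
wrist {'intrinsics': array([[300.9159288 ,   0.        , 255.70507026],
       [  0.        , 300.9159288 , 189.14796755],
       [  0.        ,   0.        ,   1.   
[... 250 characters left out ...]
      ,  0.        ,  0.        ,  1.        ]])}
{'time_s': 0.15, 'joint_pos': array([-1.33223650e+00,  2.17596293e-01,  1.61460965e+00, -2.18233357e-06,
        1.31133737e+00, -1.12184295e-01]), 'dq': array([-0.00066001, -0.0040346 , -0.00477486, -0.00237765,  0.00110512,
        0.00012276]), 'joint_torque': array([-2.12983709e-04, -3.97449946e+01, -3.04416811e+01, -1.92873567e-04,
        5.84078822e-03,  8.94184865e-06]), 'ee_pos': array([ 0.21462559, -0.58631326,  0.23823565]), 'eef_rot': array([-1.57058005,  0.00193863, -1.22005143]), 'wrist_force': array([ 1.15865857, -0.57159205,  0.45624913]), 'torque': array([ 0.01797583, -0.01070752, -0.01281489]), 'opening': 0.9996836751495262}
```

View pics/top0.png

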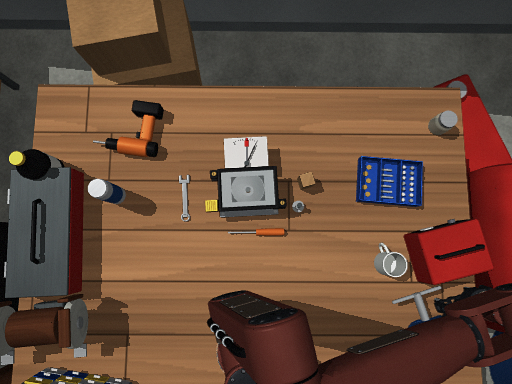

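View pics/side0.png

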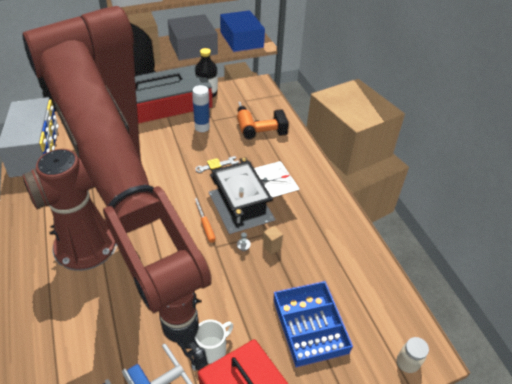

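View pics/wrist0.png

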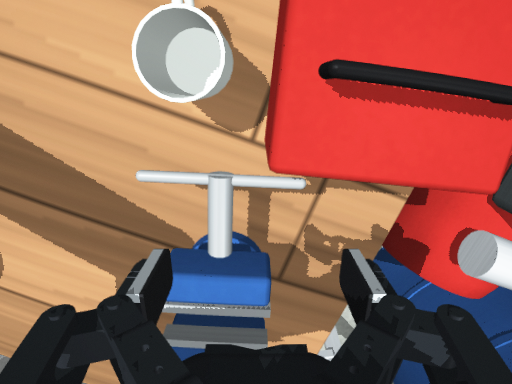

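```bash
python3 - <<'E'
import cv2
a=cv2.imread("pics/top0.png")[125:225,195:295];cv2.imwrite("pics/c1.png",cv2.resize(a,(600,600),interpolation=cv2.INTER_CUBIC))
a=cv2.imread("pics/side0.png")[145:235,190:310];cv2.imwrite("pics/c2.png",cv2.resize(a,(800,600),interpolation=cv2.INTER_CUBIC))
E
```

```text
(no output)
```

View pics/c1.png

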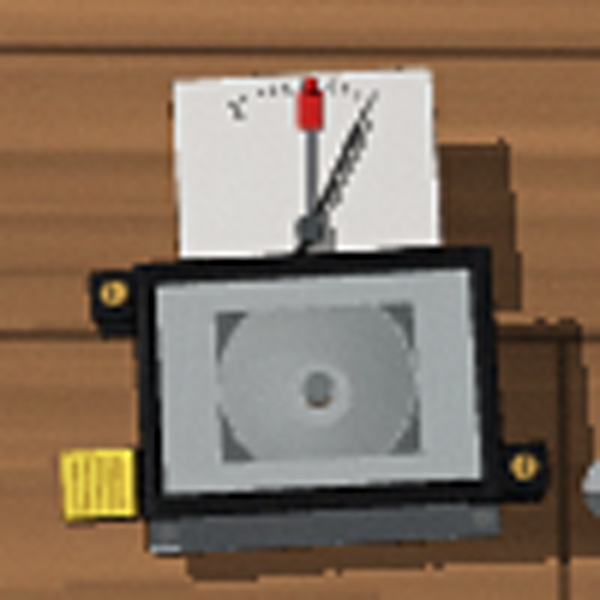

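View pics/c2.png

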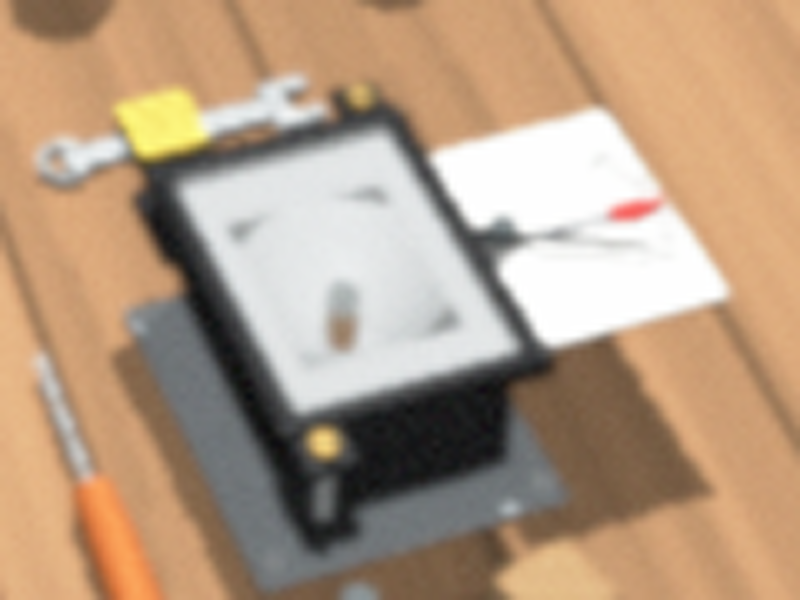

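```bash
python3 - <<'E'
from h import *
f=np.load("pics/top0.npz");cm=f;d=f['d']
P=lambda x,y:(x/6+195-.5*0,y/6+125)
for n,x,y,z in [("s1",113,293,.114),("s2",525,465,.114),("pad",98,483,.116),("band",310,104,.097),("pivot",313,228,.097),("tip",373,97,.097)]:
    u,v=P(x,y);u-=.4;v-=.4
    dd=d[int(round(v)),int(round(u))];print(n,u,v,ptz(cm,u,v,z).round(4),pt(cm,u,v,dd).round(4))
s=[ptz(cm,*(np.array(P(113,293))-.4),.114)[:2],ptz(cm,*(np.array(P(525,465))-.4),.114)[:2]]
c=(s[0]+s[1])/2;v=s[0]-s[1];a=np.arctan2(v[1],v[0])-np.arctan2(224,110)
R=np.array([[np.cos(a),-np.sin(a)],[np.sin(a),np.cos(a)]])
print("len",np.linalg.norm(v),np.hypot(110,224),"c",c,"yaw",a,"pad",c+R@[-.052,.124],"pivot",c+R@[.088,0])
# pad via depth+yellow, top and side
for n in("top","side"):
    g=np.load(f"pics/{n}0.npz");im=g['im'];h=cv2.cvtColor(im,cv2.COLOR_BGR2HSV)
    m=cv2.inRange(h,(22,120,120),(35,255,255));
    k,l,st,ce=cv2.connectedComponentsWithStats(m)
    for i in range(1,k):
        if st[i,4]>40: 
            w=ptz(g,*ce[i],.116);q=np.array([pt(g,x,y,g['d'][y,x]) for y,x in np.argwhere(l==i)]);print(n,st[i],ce[i],w.round(4),np.median(q,0).round(4))
E
```

```text
s1 213.43333333333334 173.43333333333334 [0.5942 0.1175 0.114 ] [0.5951 0.118  0.1095]
s2 282.1 202.1 [ 0.499  -0.1125  0.114 ] [ 0.4991 -0.1125  0.1139]
pad 210.93333333333334 205.1 [0.4873 0.1235 0.116 ] [0.487  0.1232 0.1187]
band 246.26666666666665 141.93333333333334 [0.7084 0.0084 0.097 ] [0.7094 0.0084 0.0932]
pivot 246.76666666666665 162.6 [0.6358 0.0061 0.097 ] [0.6338 0.006  0.1064]
tip 256.7666666666667 140.76666666666665 [ 0.7128 -0.0278  0.097 ] [ 0.7155 -0.028   0.0872]
len 0.24896644281952138 249.55159787106152 c [0.54664242 0.00250594] yaw 0.06410126549569584 pad [0.4868061  0.12292028] pivot [0.63446169 0.00814298]
top [  9 151  14  14 156] [ 15.44230769 157.56410256] [0.6432 0.7816 0.116 ] [0.6206 0.7183 0.2188]
top [205 200  13  12 128] [210.875 205.125] [0.4872 0.1237 0.116 ] [0.4877 0.1234 0.1151]
side [200  48  11   8  73] [204.94520548  51.60273973] [0.6603 0.8943 0.116 ] [0.6145 0.7122 0.2171]
side [ 40 133   5  18  52] [ 41.84615385 141.23076923] [-0.1011  0.4403  0.116 ] [-0.0977  0.4135  0.1352]
side [207 158  14  11 103] [213.52427184 163.30097087] [0.4817 0.1222 0.116 ] [0.4831 0.1241 0.114 ]
```

```bash
python3 - <<'E'
from h import *
p=get_obs()["ee_pos"]
manip.move_straight([p[0],p[1],0.38],vel=.25)
manip.set_gripper(0.0,20)
manip.reach([0.62,0.0,0.33],[-np.pi/2,0,-1.507])
cm=viewer.camera_model("wrist");im,d=viewer.grab_frame("wrist");cv2.imwrite("pics/w1.png",im);np.savez("pics/w1.npz",im=im,d=d,**cm)
o=get_obs();print(o["time_s"],o["ee_pos"],o["eef_rot"],o["wrist_force"],o["opening"])
E
```

```text
4.2167 [ 0.62006446 -0.00097999  0.33009653] [-1.57063220e+00 -3.12154217e-04 -1.50833036e+00] [-1.22688544  0.7315424  -0.39792773] 0.0030605100933811763
```

View pics/w1.png

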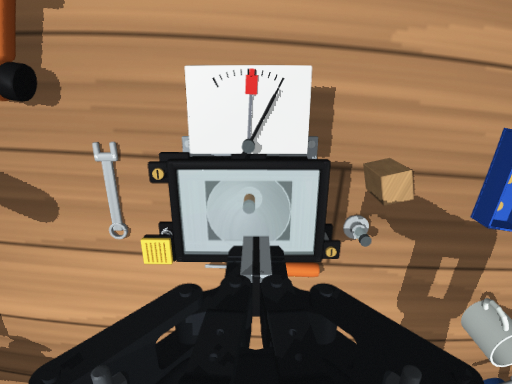

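```bash
python3 - <<'E'
import cv2
a=cv2.imread("pics/w1.png")[62:162,180:320];cv2.imwrite("pics/c3.png",cv2.resize(a,(770,550),interpolation=cv2.INTER_CUBIC))
E
```

```text
(no output)
```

View pics/c3.png

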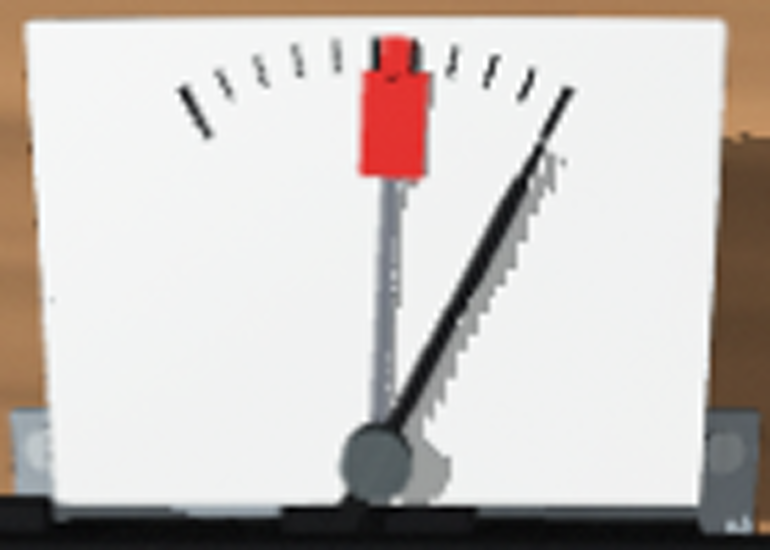

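```bash
python3 - <<'E'
from h import *
f=np.load("pics/w1.npz")
q=lambda x,y,z=.097: ptz(f,x/5.5+180-.4,y/5.5+62-.4,z)
pv,b,t=q(378,462),q(394,125),q(535,160)
print(pv,b,t,np.linalg.norm(b-pv))
A=lambda p:np.arctan2(*(p-pv)[1::-1])
print("needle",A(t),"band",A(b),"diff",A(b)-A(t), "bandleft",A(q(364,125)),"right",A(q(427,125)))
print("pad",ptz(f,156.5,250,.116))
h=cv2.cvtColor(f['im'],cv2.COLOR_BGR2HSV);m=cv2.inRange(h,(22,120,120),(35,255,255));k,l,st,ce=cv2.connectedComponentsWithStats(m)
for i in range(1,k):
    if st[i,4]>200: print(st[i],ce[i],ptz(f,*ce[i],.116),np.median([pt(f,x,y,f['d'][y,x]) for y,x in np.argwhere(l==i)],0))
E
```

```text
[0.63229689 0.00851541 0.097     ] [0.70487017 0.00914929 0.097     ] [ 0.69963058 -0.02129498  0.097     ] 0.07257604678607947
needle -0.4167886062357839 band 0.00873417647446714 diff 0.425522782710251 bandleft 0.09648615133881282 right -0.08679037182424973
pad [0.48797188 0.12359441 0.116     ]
[141 238  32  26 765] [156.43921569 250.46143791] [0.48725089 0.12371755 0.116     ] [0.48810836 0.12347392 0.11718197]
```

```bash
cat > press.py <<'E'
E
python3 - <<'E'
from h import *
X=[0.487,0.1235]
manip.reach(X+[0.20],[-np.pi/2,0,-1.507])
manip.move_straight(X+[0.132],vel=.1)
manip.hold(.2);b=np.mean([get_obs()["wrist_force"] for _ in range(3)],0);print(b)
for z in (.128,.125,.123,.121,.119):
    manip.move_straight(X+[z],vel=.03);manip.hold(.1);o=get_obs();print(z,o["time_s"],o["ee_pos"].round(4),(o["wrist_force"]-b).round(2))
for n in("top","side"):
    cm=viewer.camera_model(n);im,d=viewer.grab_frame(n);cv2.imwrite(f"pics/{n}1.png",im)
    c=im[125:225,195:295] if n=="top" else im[140:240,190:310]
    cv2.imwrite(f"pics/{n}1c.png",cv2.resize(c,None,fx=6,fy=6,interpolation=cv2.INTER_CUBIC))
E
```

```text
[-0.61946515  1.24400032  0.37408049]
0.128 6.525 [0.4869 0.1235 0.1279] [ 0.09 -0.88  0.17]
0.125 6.875 [0.487  0.1235 0.1249] [ 0.82 -1.41 -0.96]
0.123 7.225 [0.4872 0.1235 0.1231] [ 0.52 -1.53  0.76]
0.121 7.575 [0.4871 0.1236 0.1212] [-0.38  0.07  2.03]
0.119 7.925 [0.4869 0.1237 0.1191] [-1.1   0.6   4.29]
```

View pics/top1c.png

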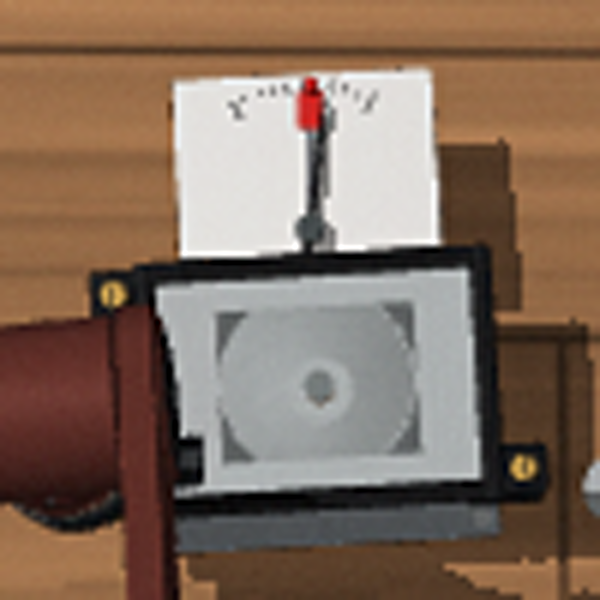

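View pics/side1c.png

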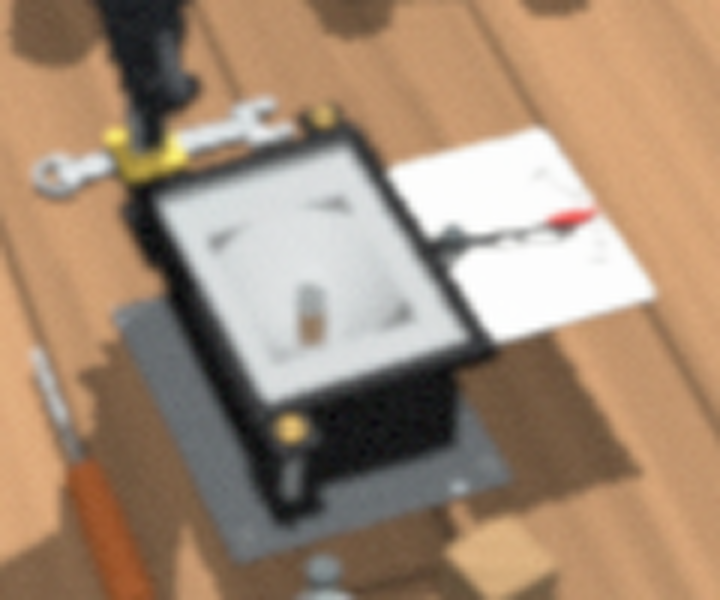

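```bash
python3 - <<'E'
from h import *
X=[0.487,0.1235]
manip.move_straight(X+[.1176],vel=.02);manip.hold(.15);o=get_obs();print(o["time_s"],o["ee_pos"].round(4),o["wrist_force"])
for n in("top","side"):
    im,d=viewer.grab_frame(n);cv2.imwrite(f"pics/{n}2.png",im)
    c=im[125:185,215:275] if n=="top" else im[155:205,250:310]
    cv2.imwrite(f"pics/{n}2c.png",cv2.resize(c,None,fx=10,fy=10,interpolation=cv2.INTER_CUBIC))
E
```

```text
8.425 [0.4868 0.1237 0.1177] [-3.5178611   1.58822928  6.10857706]
```

View pics/top2c.png

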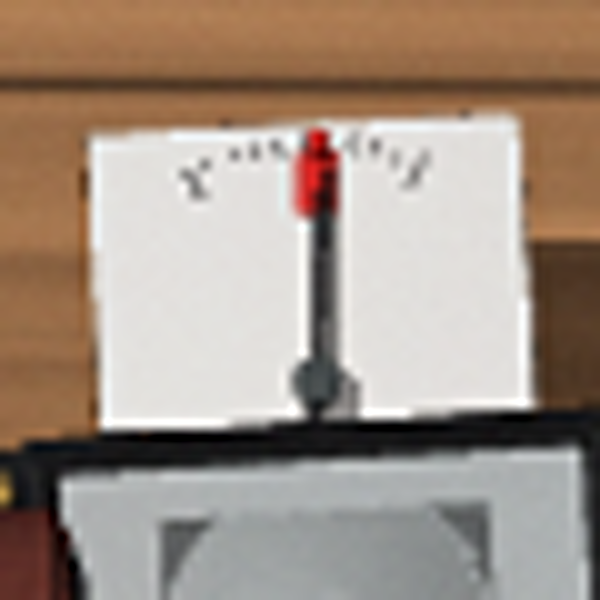

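View pics/side2c.png

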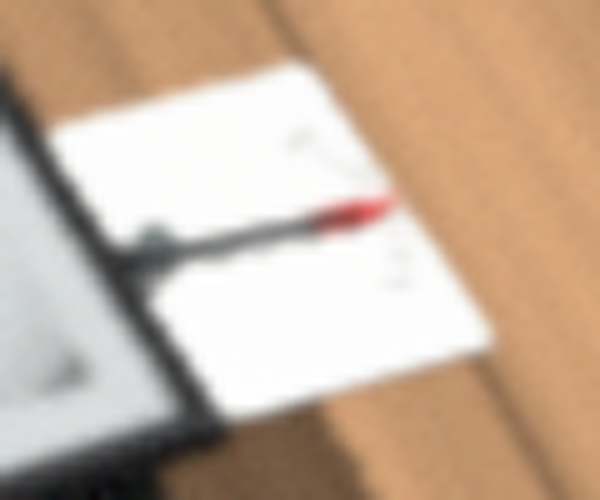

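```bash
python3 - <<'E'
from h import *
X=[0.487,0.1235]
manip.move_straight(X+[.1171],vel=.02);manip.hold(.3)
def s():
    o=get_obs();print(o["time_s"],o["ee_pos"].round(4),o["wrist_force"].round(1))
s();cs=[]
for i in range(2):
    im,d=viewer.grab_frame("top");cs.append(im[130:180,220:270]);manip.hold(.8);s()
cv2.imwrite("pics/top3c.png",cv2.resize(np.hstack(cs),None,fx=8,fy=8,interpolation=cv2.INTER_CUBIC))
E
```

```text
9.075 [0.4867 0.1237 0.1173] [-3.7  1.4  5.6]
9.925 [0.4867 0.1237 0.1173] [-2.4  1.6  5.5]
10.775 [0.4867 0.1237 0.1173] [-3.7  1.7  6. ]
```

View pics/top3c.png

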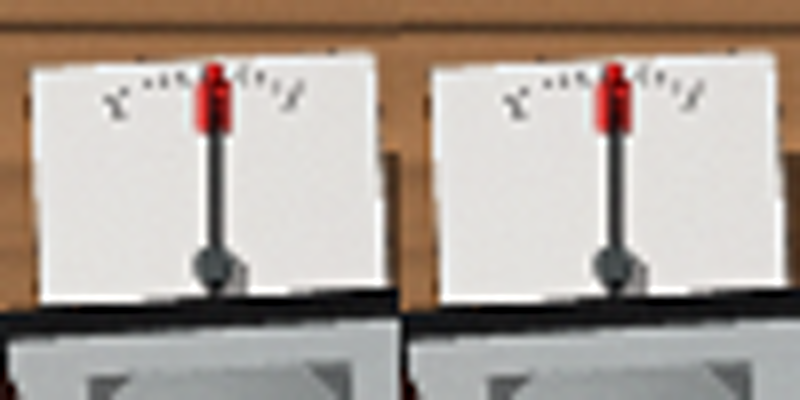

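Both pictures show the needle (about 215,100 in the left one) central on the red band (195–232). It stayed there for 1.7 s, so I'm letting go now.

```bash
python3 - <<'E'
from h import *
X=[0.4867,0.1237]
manip.move_straight(X+[.16],vel=.05);manip.move_straight(X+[.24],vel=.15);manip.hold(.8)
o=get_obs();print(o["time_s"],o["ee_pos"].round(4),o["wrist_force"].round(1))
im,d=viewer.grab_frame("top");im2,_=viewer.grab_frame("side");cv2.imwrite("pics/side4.png",im2)
cv2.imwrite("pics/top4c.png",cv2.resize(im[125:225,175:315],None,fx=5.5,fy=5.5,interpolation=cv2.INTER_CUBIC))
E
```

```text
13.2667 [0.4867 0.1237 0.2401] [-0.2  0.5  0.4]
```

View pics/top4c.png

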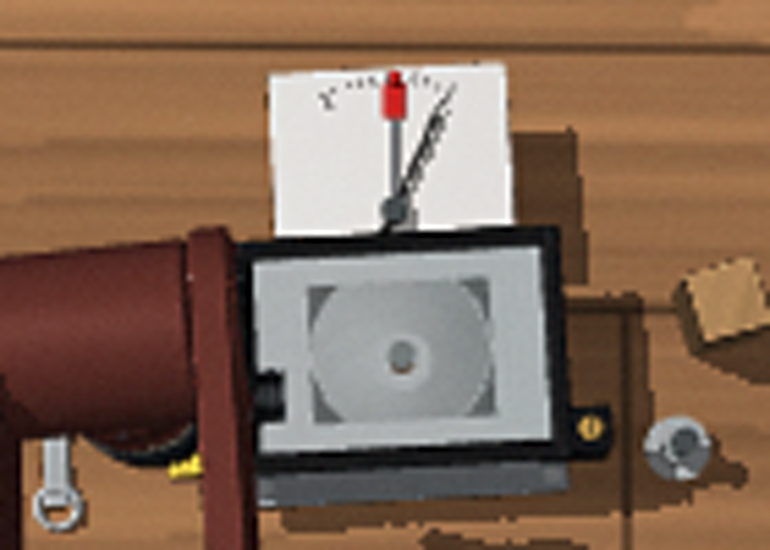

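View pics/side4.png

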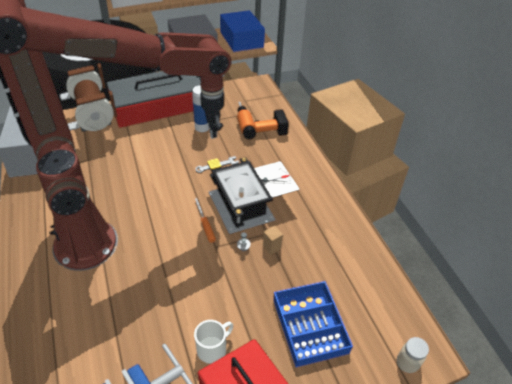

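The needle is back at the zero mark (tip at about 452,90 in the crop). The gripper is clear above the pad, and the bystanders haven't moved.

```bash
python3 - <<'E'
from h import *
manip.sign_off()
E
```

```text
the job is handed in; nothing more can be done
```

I pressed the yellow corner with the shut fingertips until the needle stood on the middle of the red band, held it there, then let go. The job is handed in at about 13 s of the 35 s allowed.

- **Press:** I measured the band at about 0.43 rad. The needle entered it from below after about 7 mm of travel and did not pass it. Pictures from the top camera during the 1.7 s hold show the needle central on the band, with about 6 N at the wrist.
- **Release:** The last pictures show the needle back on its zero mark, the fingers clear above the pad and the bystanders in view where they were. The wrist force had dropped to about zero. The arm hid most of the pad from above, so I took its return from the needle and the side view.

No check failed. The wrist force readings vary by about 1 N, so I set the final depth by eye from the camera pictures.

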